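# Clear the hold-down brace and present the punch block hole-up

### The arm

A 7-joint arm with a two-finger parallel gripper is mounted at the origin on the work surface. World frame = base frame: x ahead of the robot, y to its left, z up, the work surface at z = 0. Lengths are in m, angles in rad, forces in N, time in s.
With the tool pointing down it reaches from about 0.4 to 0.9 m from the base axis. Payload 5.5 kg.
Tool frame: the origin (TCP) lies midway between the tips of the shut fingers; the grasp point (between the pads) lies 19 mm behind it (manip.grip_depth is the distance from the TCP to the grasp point, in m); z points along the fingers, y is the line along which they close (so a half turn about z gives the same grasp; the last joint's range is limited). The gripper opens to 92 mm and grips with 3 to 60 N. Pads are 19 mm wide; open, the fingers measure 130 mm over their backs; the gripper's body (75 mm by 190 mm) begins 47 mm behind the grasp point.
Start: joints at [1.432, 0.501, -0.427, 1.55, 0.221, 1.138, -0.21], TCP at [0.254, -0.598, 0.202] pointing down, gripper open.
Joint ranges: [-2.88, 2.88], [-0.31, 2.03], [-1.54, 1.56], [0.2, 2.42], [-1.41, 4.55], [0.19, 2.02], [-2.57, 2.57]. Speed limits (rad/s): [2.57, 2.57, 3.14, 3.14, 3.14, 3.14, 3.14].

### API

Orientations are given as a unit quaternion [x, y, z, w].
In Python, from bench import manip, effector, viewer gives the robot as it stands. Calls block until the motion is done:
- manip.move_pose(position, orientation): joint-space move of the TCP to a pose.
- manip.servo_line(position, ori=None, vel=0.15): straight line of the TCP; ori=None keeps the orientation; vel is the mean speed in m/s.
- manip.movej(angles): joint-space move.
- effector.open_jaws() and effector.close(f_grip=None): open the fingers fully, or close them until they stop; f_grip is the grip in N (None keeps the last).
- manip.sleep(seconds).
- manip.solve_ik(position, orientation): joint angles nearest the present ones, or None.
- viewer.get_image(name): name is "side" or "top"; returns the picture (384x512x3 uint8, red, green, blue); there is no depth.
- viewer.get_calibration(name): a dict with "vfov" (degrees; the focal length in pixels is half the picture's height over the tangent of half this angle, whatever the lens; pixels are square), "cx", "cy" (the principal point, pixels), "eye" and "attitude" of the camera in the world. Camera axes: x right, y down, z forward; pixel columns grow to the right and rows downward; lengths in m; the calibration is good to about 2 mm. A picture is of the moment at which its call begins. get_calibration takes no time and is no camera call.
A pose or a line that the arm cannot do raises manip.PlanningError and nothing moves.
- manip.hand_in(): hands the job in; it is judged then, once.
Readings, each from a call of its own:
- manip.current_clock(): time.
- manip.current_q(): joint angles.
- manip.current_joint_velocities(): joint speeds.
- manip.current_tau(): joint torques, N m.
- manip.current_tool_pos(): TCP position.
- manip.current_tcp_rot(): TCP orientation.
- manip.current_force(): force on the tool from outside, world axes, zero at the start.
- manip.current_wrist_torque(): the same for the moment, N m.
- manip.current_finger_gap(): finger opening in m.
- manip.current_gripper_force(): force on a finger pad.
Only numpy, scipy, OpenCV 4.12 (cv2) and the standard library are available. Lean on these libraries where they do the work, as an engineer would, in place of code of your own. Each camera call takes 0.05 s, during which the arm holds its last target. There are 200 camera calls.

### The job

On the jeweller's soldering brick a square brass block lies on its side under a swing brace. First swing the brace out, away from the robot, until it seats in its end detent; then pick up the block, turn it so that the end with the blind hole faces straight up, and finish while still holding it like that, still and free of everything else, at least 12 cm above the bench. Leave the other things on the bench where they are.

Things in the scene. Friction and masses are not known exactly. Their poses are not given: they have to be found in the camera images.
- station: Fixed firebrick, 180 (its x) x 140 (its y) x 30 mm high; origin under the brick's centre on the bench, z up. A steel post (16 mm across) on a 68 mm disc stands at y = +160 mm in this frame and carries the swing brace. The station is placed and yawed anew each time.
- brace_hinge (a point): Point on the swing brace's vertical hinge axis, 100 mm above the bench; fixed to the station.
- brace_handle (a point): Grip point on the brace's upright wooden handle, a round pin 14 mm across from 78 to 122 mm above the bench, 135 mm from the hinge axis; this point is 105 mm above the bench and moves with the brace. The brace is a flat steel bar 12 mm wide, 165 mm long from the hinge, 70 to 78 mm above the bench; a rubber pad under its tip reaches down to 64 mm.
- brace (a joint): Swing of the brace in rad, counter-clockwise from above. At 0.35 it points along the station's -y, over the brick; end stop at 1.65, nearly along station +x. Starts at 0.2 to 0.5. A light friction hinge with a sprung ball detent: about 0.5 N at the handle moves it, up to about 3 N from 1.1 to 1.4; beyond 1.45 the detent pushes it home to 1.65 and keeps it there. Seated: above 1.57.
- block: Square brass bar 56 mm long (its x), 30 x 30 mm across, about 0.36 kg, lying on the brick (top 60 mm above the bench). Origin: centre of the side it lies on; z up at the start. +x points out of the end with the blind hole (round, 16 mm across, 30 mm deep, in the middle of that end), in any compass direction at the start. The other end and the sides are plain.
- block_mid (a point): Centre of the brass block (15 mm above its origin), axes as the block.
- block_hole (a point): Centre of the blind hole's mouth, 28 mm along the block's +x from its centre.
- pliers: Bystander: small pliers with red grips, 110 x 54 x 12 mm, lying flat beside the brick on its -y side; origin underneath.
- collar: Bystander: brass ring, 38 mm across, 14 mm high, flat on the bench on the robot's side of the steel post; origin underneath.
- slug: Bystander: short plain brass rod standing on end, 26 mm across, 30 mm high; origin underneath.
- bowl: Bystander: round steel bowl, 120 mm across, 50 mm high; origin underneath.
- pan: Bystander: shallow round brass dish, 150 mm across, 22 mm high; origin underneath.
- driver: Bystander: screwdriver lying flat beyond the brick; origin underneath.
- mallet: Bystander: small hammer lying flat to the robot's left; origin underneath.
Mind the look-alikes: they are no part of the job. Leave any black, green or turquoise look-alike of the block alone.

How it is judged:
By the outcome, as a careful person would: the job done as asked, in the order asked, and still so for the second after the job is handed in, while the arm keeps its last pose, push and grip.
It also fails if it takes over 48 s, if anything falls off the work surface, if the arm or the gripper's body presses on something with over 40 N, if the wrist force passes 120 N, or if a joint passes its speed limit or range.

## Working session

There is one attempt and no reset: what is moved stays moved. The work goes in short steps, each a Python script; the robot and the scene stay as the last script left them, time stands still between calls to the robot, and variables do not carry over. Pictures are saved under pics/ and viewed, at most 10 in all, crops included, and the job is handed in when it is done.

```bash
mkdir -p pics; ls
python3 - <<'E'
from bench import manip, effector, viewer
import cv2
for n in("side","top"):
    im=viewer.get_image(n); c=viewer.get_calibration(n); print(n,c)
    cv2.imwrite(f"pics/{n}0.png",cv2.resize(im[:,:,::-1],(768,576),interpolation=cv2.INTER_CUBIC))
    cv2.imwrite(f"pics/raw_{n}0.png",im[:,:,::-1])
print(manip.current_tcp_rot(),manip.current_clock())
E
```

```text
pics
side {'vfov': 45.52231968237895, 'cx': 255.8039771705788, 'cy': 185.94547753340146, 'eye': array([-0.09585755,  0.73459112,  0.94385046]), 'attitude': array([-0.35253072,  0.84009862, -0.38343794,  0.15143231])}
top {'vfov': 56.725001757328634, 'cx': 263.7592948478097, 'cy': 193.65992154934207, 'eye': array([0.39420784, 0.06404283, 0.95160224]), 'attitude': array([ 0.70601149, -0.70157328,  0.06870662, -0.0679862 ])}
[ 9.79881345e-01  1.99579066e-01 -1.38672572e-04 -8.52549775e-04] 0.1
```

View pics/side0.png

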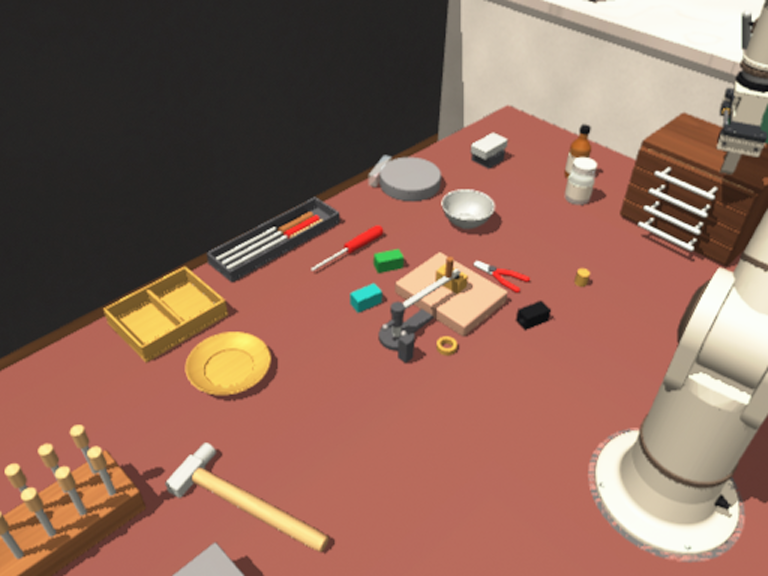

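View pics/top0.png

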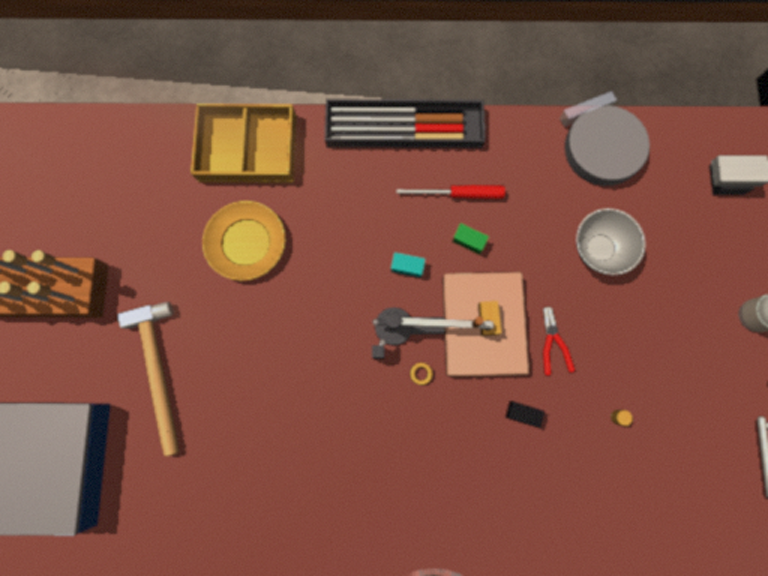

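The brass block lies under the brace on the brick: top (490,318), side (452,278), both in 2x pixels. These could be mistaken for it, in top view pixels:
- green block (471,238)
- turquoise block (408,264)
- black block (525,414)
- slug (624,418)
- collar (421,373)

I choose the brass one on the brick and check it in a close crop.

Run:
```python
import cv2,numpy as np
s=cv2.imread("pics/raw_side0.png");t=cv2.imread("pics/raw_top0.png")
# side crop x 245-345,y165-245 ; top crop x 245-355,y 175-255
a=cv2.resize(s[165:240,250:350],None,fx=8,fy=8,interpolation=cv2.INTER_CUBIC)
b=cv2.resize(t[175:250,260:360],None,fx=8,fy=8,interpolation=cv2.INTER_CUBIC)
cv2.imwrite("pics/c_side.png",a);cv2.imwrite("pics/c_top.png",b)
```

```text
(no output)
```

View pics/c_side.png

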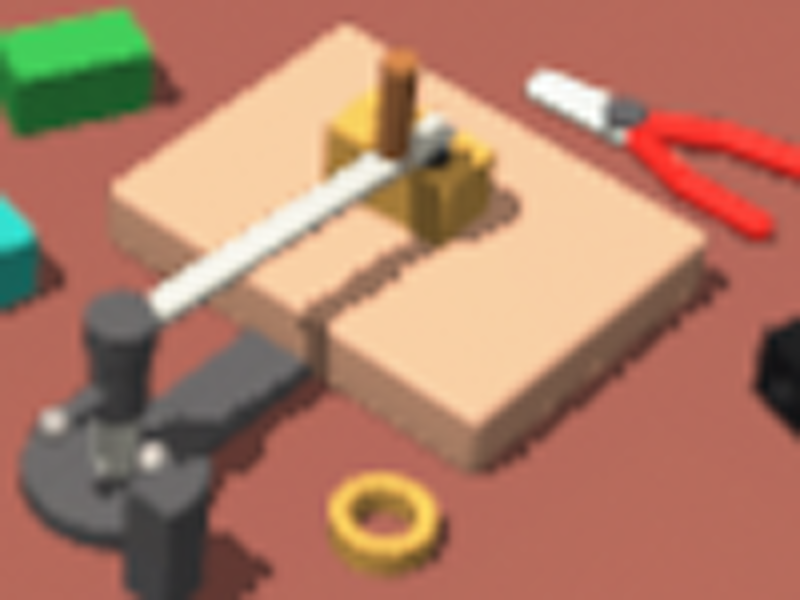

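View pics/c_top.png

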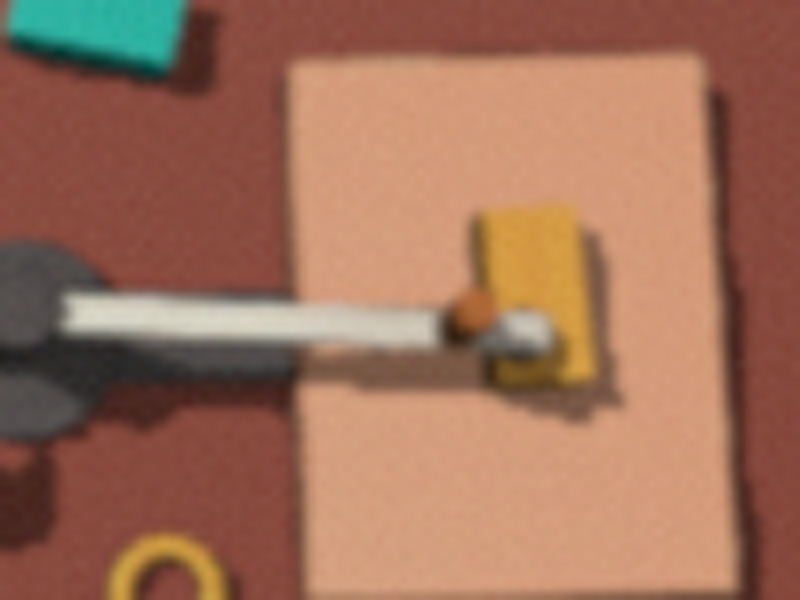

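The crops show the brass block under the brace tip, its long axis about along world x, with top face corners at top crop (480,212), (577,207), (595,380), (492,385). The near end in the side crop (460,200) looks plain. The handle top is at top crop (474,305) and side crop (400,58).

```bash
cat > h.py <<'E'
import numpy as np
from scipy.spatial.transform import Rotation as R
from bench import manip, effector, viewer
C={n:viewer.get_calibration(n) for n in("side","top")}
def ray(n,p):
    c=C[n]; f=192/np.tan(np.radians(c["vfov"]/2))
    d=R.from_quat(c["attitude"]).apply([(p[0]-c["cx"])/f,(p[1]-c["cy"])/f,1.]); return np.array(c["eye"]),d/np.linalg.norm(d)
def onz(n,p,z):
    e,d=ray(n,p); return e+d*(z-e[2])/d[2]
def tri(ps,pt):
    a,u=ray("side",ps); b,v=ray("top",pt)
    s,t=np.linalg.lstsq(np.c_[u,-v],b-a,rcond=None)[0]
    return (a+s*u+b+t*v)/2, np.linalg.norm(a+s*u-b-t*v)
S=lambda u,v:((u+.5)/8-.5+250,(v+.5)/8-.5+165)
T=lambda u,v:((u+.5)/8-.5+260,(v+.5)/8-.5+175)
def proj(n,X):
    c=C[n]; f=192/np.tan(np.radians(c["vfov"]/2))
    q=R.from_quat(c["attitude"]).inv().apply(np.array(X)-c["eye"]); return np.array([f*q[0]/q[2]+c["cx"],f*q[1]/q[2]+c["cy"]])
E
python3 - <<'E'
from h import *
np.set_printoptions(precision=4,suppress=True)
for k,a,b in[("handle top",(400,58),(474,303)),("post top",(122,303),(15,285)),("brick far-left",(112,188),(290,62)),("brick far-right",(345,25),(705,55)),("blk top L far",(330,125),(480,212)),("blk R near",(492,155),(595,380))]:
    print(k,*tri(S(*a),T(*b)))
print("blk top corners z=.06");
for p in[(480,212),(577,207),(595,380),(492,385)]: print(onz("top",T(*p),.06))
print("brick corners z=.03");
for p in[(290,62),(705,55),(740,592),(308,592)]: print(onz("top",T(*p),.03))
for p in[(345,25),(705,240),(480,425),(112,188)]: print('s',onz("side",S(*p),.03))
print("blk side-view corners"); 
for p,z in[((330,125),.06),((492,155),.06),((435,242),.03),((415,178),.06)]: print('s',onz("side",S(*p),z))
print("ring",onz("top",T(165,590),.014))
E
```

```text
handle top [ 0.513  -0.0655  0.1235] 0.0013874412634639706
post top [0.5211 0.0683 0.0874] 0.002924380883598863
brick far-left [ 0.6073 -0.0208  0.0292] 0.002206798715418869
brick far-right [ 0.6114 -0.1586  0.0284] 0.0038071773614431884
blk top L far [ 0.5512 -0.0777  0.0614] 0.0018280500411749553
blk R near [ 0.4995 -0.1122  0.0582] 0.0049206805432419065
blk top corners z=.06
[ 0.5507 -0.0785  0.06  ]
[ 0.5526 -0.1094  0.06  ]
[ 0.4973 -0.1133  0.06  ]
[ 0.4956 -0.0809  0.06  ]
brick corners z=.03
[ 0.6062 -0.0213  0.03  ]
[ 0.6095 -0.1593  0.03  ]
[ 0.4329 -0.1636  0.03  ]
[ 0.4321 -0.0252  0.03  ]
s [ 0.6117 -0.156   0.03  ]
s [ 0.4344 -0.1578  0.03  ]
s [ 0.4302 -0.0232  0.03  ]
s [ 0.6076 -0.0196  0.03  ]
blk side-view corners
s [ 0.5531 -0.0785  0.06  ]
s [ 0.5002 -0.109   0.06  ]
s [ 0.5035 -0.0844  0.03  ]
s [ 0.5116 -0.0787  0.06  ]
ring [0.4331 0.0199 0.014 ]
```

```bash
cat >> h.py <<'E'
def down(phi): # tool z down, tool x at world yaw phi
    return (R.from_euler('z',phi)*R.from_euler('x',np.pi)).as_quat()
H=np.array([.517,.069]); 
def pushpose(a,back): # a: world angle of brace; tool behind handle
    r=np.array([np.cos(a),np.sin(a)]); t=np.array([-r[1],r[0]])
    p=H+.135*r-(.0165+back)*t
    return [p[0],p[1],.087], down(a+np.pi/2)
E
python3 - <<'E'
from h import *
import cv2
effector.close(10)
a0=np.radians(-91.7)
p,q=pushpose(a0,.022)
manip.move_pose([p[0],p[1],.2],q)
manip.servo_line(p,q,.15)
print(manip.current_clock(),manip.current_tool_pos(),manip.current_force())
for j in np.linspace(.3,1.58,9):
    p,q=pushpose(a0+j-.3,0); manip.servo_line(p,q,.12)
    print(round(j,2),np.round(manip.current_force(),1),np.round(manip.current_tool_pos(),3))
manip.sleep(.3)
p,q=pushpose(a0+1.28,.03); manip.servo_line(p,q,.15); manip.servo_line([p[0],p[1],.25],q,.2)
manip.move_pose([.40,-.3,.3],down(0.))
ims=[]
for n in("side","top"):
    im=viewer.get_image(n)[:,:,::-1]; cv2.imwrite(f"pics/raw_{n}1.png",im)
    ims.append(cv2.resize(im[135:245,225:375],(800,587),interpolation=cv2.INTER_CUBIC)); cv2.imwrite(f"pics/{n}1.png",ims[-1])
print(manip.current_clock())
E
```

```text
4.5083 [ 0.47526173 -0.06477099  0.08763542] [ 0.58979194 -0.14654817 -0.73878991]
0.3 [0.6 0.5 0.3] [ 0.497 -0.065  0.088]
0.46 [-0.1  0.3 -0.1] [ 0.518 -0.067  0.087]
0.62 [ 0.1  0.  -0.2] [ 0.539 -0.065  0.087]
0.78 [ 0.3 -0.1 -0.8] [ 0.56  -0.059  0.087]
0.94 [-0.9 -0.8 -0.5] [ 0.58  -0.051  0.087]
1.1 [-0.6 -0.3 -0.3] [ 0.598 -0.039  0.087]
1.26 [-1.4 -1.5  1.2] [ 0.614 -0.026  0.087]
1.42 [ 0.3 -0.6 -0.1] [ 0.629 -0.008  0.087]
1.58 [ 0.5 -0.5 -0.2] [0.639 0.011 0.087]
10.6
```

View pics/side1.png

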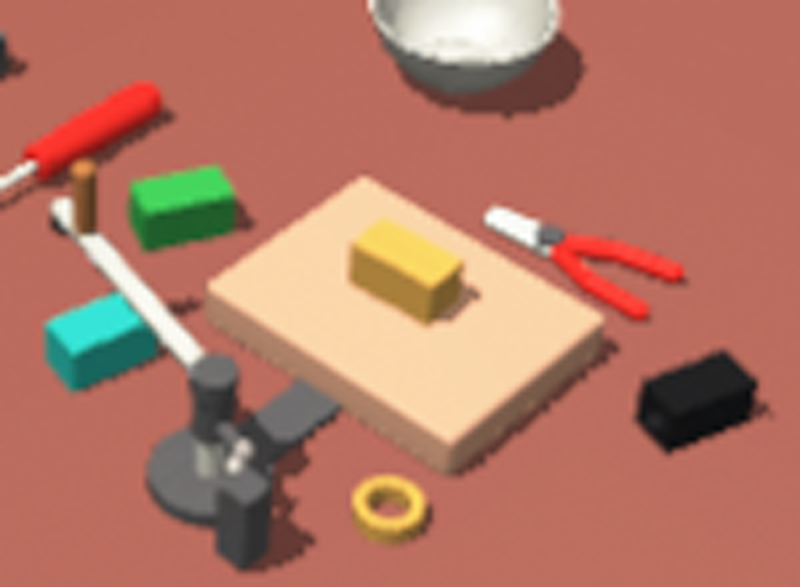

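View pics/top1.png

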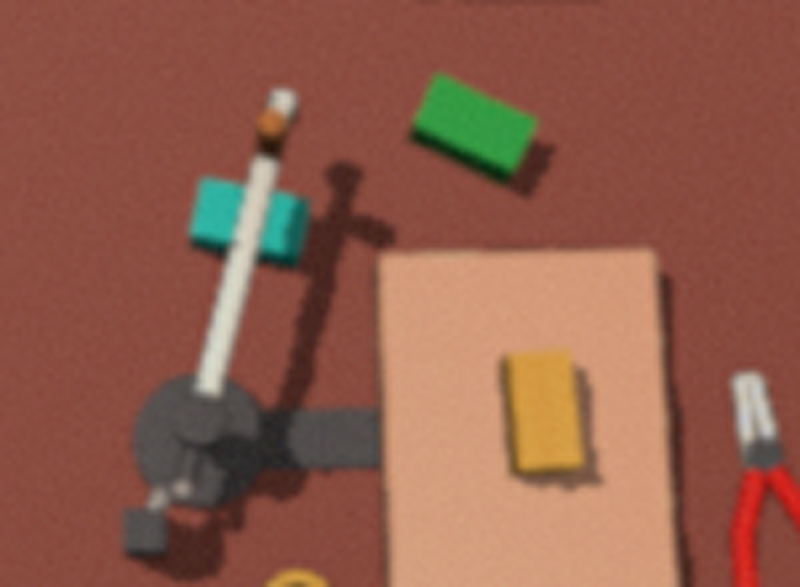

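The brace now points away along world +x (handle at top crop (271,122)). The block is clear of it, with top corners at about (505,353), (573,352), (583,468), (515,472). Its near end, side crop (447,290), looks plain. I'll check the seating angle, the block pose, and the near end's pixel values.

Run:
```python
from h import *
import cv2
np.set_printoptions(precision=4,suppress=True,linewidth=160)
k=150/800
T1=lambda u,v:((u+.5)*k-.5+225,(v+.5)*k-.5+135); S1=T1
h,e=tri(S1(84,165),T1(271,122)); print("handle",h,e)
a=np.arctan2(*(h[:2]-H)[::-1]); print("joint",a-np.radians(1.3)+np.pi/2+.35)
P=[onz("top",T1(*p),.06) for p in[(505,353),(573,351),(583,468),(515,472)]]
print(np.array(P),np.mean(P,0)); 
d=(P[0]+P[1]-P[2]-P[3]); print("yaw",np.degrees(np.arctan2(d[1],d[0])),np.linalg.norm(d)/2)
Q=[S1(*p) for p in[(378,218),(465,262),(430,287),(350,260)]] # side top-face corners far-right? near-right, near-left, far-left
for q in Q: print("side",onz("side",q,.06))
for i,j in((1,2),(2,3),(3,0)): print("tri",*tri(Q[i],T1(*[(505,353),(573,351),(583,468),(515,472)][j])))
im=cv2.imread("pics/raw_side1.png")
print(im[180:198,288:315,1])
# yellow mask of top face, top view
```

```text
handle [0.6468 0.0369 0.1251] 0.002817993505388231
joint 1.6556834936506486
[[ 0.5515 -0.0778  0.06  ]
 [ 0.5526 -0.1103  0.06  ]
 [ 0.4966 -0.1132  0.06  ]
 [ 0.4945 -0.0811  0.06  ]] [ 0.5238 -0.0956  0.06  ]
yaw 3.216877334090481 0.05656064525461354
side [ 0.5579 -0.105   0.06  ]
side [ 0.4994 -0.1113  0.06  ]
side [ 0.4993 -0.0814  0.06  ]
side [ 0.5447 -0.0665  0.06  ]
tri [ 0.498  -0.1122  0.0601] 0.003394036271049324
tri [ 0.4957 -0.0795  0.0632] 0.0036697560165596115
tri [ 0.5544 -0.0797  0.0459] 0.0011742628194780424
[[215 214 199 193 210 217 217 216 216 215 215 215 216 217 217 217 218 217 216 214 213 213 213 213 216 196 181]
 [215 215 186 157 174 198 213 217 217 216 216 215 215 216 217 218 218 218 218 216 217 214 213 213 213 213 214]
 [214 215 179 138 134 154 177 199 213 218 218 216 215 215 216 217 217 218 219 219 218 217 215 214 213 213 213]
 [215 214 172 134 127 126 134 155 178 199 215 217 217 217 216 215 216 217 218 219 218 218 218 205 209 213 214]
 [214 215 172 134 127 126 126 127 134 155 178 200 215 218 218 216 215 215 216 217 218 219 199 166 198 213 213]
 [215 214 166
[... 730 characters left out ...]
  91  92  92 101 113 117 163 179]
 [215 215 215 214 215 215 215 215 209 194 175 149 132 127 127 127 127 111  94  89  93 103 112 116 163 204 213]
 [215 215 215 215 215 215 215 214 215 215 208 194 165 136 127 127 127 108  93  94 105 114 117 163 204 213 214]
 [214 215 215 215 214 215 214 214 215 214 215 215 202 187 155 133 127 105  96 107 114 116 163 204 214 214 213]
 [214 215 215 214 214 215 215 214 215 214 215 215 214 215 198 176 149 133 164 178 180 180 205 214 213 214 214]
 [215 215 215 214 215 214 215 214 215 215 215 214 214 214 215 208 194 190 207 215 214 214 215 214 214 213 213]
 [215 215 215 214 215 215 215 214 214 215 214 214 215 215 215 214 215 214 214 215 214 214 215 215 214 213 213]]
```

The brace is seated (about 1.65). The near end face is uniform (about 91), so it is plain and the hole is at the far +x end. Block centre is (0.524, -0.096), yaw 3.2°. Next: grasp and lift.

Run:
```python
from h import *
np.set_printoptions(precision=3,suppress=True)
yaw=np.radians(3.2); c=[.5245,-.0955]; q=down(yaw)
effector.open_jaws()
manip.move_pose([*c,.16],q); manip.servo_line([*c,.036],q,.12)
print(manip.current_force(),manip.current_tool_pos())
effector.close(40); manip.sleep(.2)
print("gap",manip.current_finger_gap(),manip.current_gripper_force(),manip.current_force())
manip.servo_line([*c,.30],q,.15)
print("gap",manip.current_finger_gap(),manip.current_gripper_force(),manip.current_force(),manip.current_clock())
qn=manip.current_q(); print(qn)
for psi in np.radians([-90,-60,-30,0,30,60]):
  for x,y,z in((.5,-.1,.35),(.55,-.2,.35),(.6,-.1,.4)):
    Q=(R.from_euler('z',psi)*R.from_euler('y',-np.pi/2)*R.from_euler('z',-yaw)*R.from_quat(q)).as_quat()
    s=manip.solve_ik([x,y,z],Q); print(round(np.degrees(psi)),x,y,None if s is None else np.round(np.array(s)-qn,2))
```

```text
[ 0.471 -0.114  0.182] [ 0.525 -0.096  0.037]
gap 0.000456330688828191 1.04551588170807 [-0.416 -0.35   1.45 ]
gap 0.0005579340083795409 0.0 [-0.766  0.397  0.24 ] 17.8667
[ 1.005  0.337 -1.083  1.708  0.308  1.285 -1.659]
-90 0.5 -0.1 [-1.41  0.35  0.88  0.17  0.83  0.69  3.69]
-90 0.55 -0.2 [-1.05  0.39  0.66  0.15  1.09  0.72  3.74]
-90 0.6 -0.1 [-1.35  0.38  0.88 -0.08  0.98  0.72  3.93]
-60 0.5 -0.1 [-1.16  0.24  0.44  0.61  1.18  0.66  3.53]
-60 0.55 -0.2 [-2.2   0.37  1.99  0.66  1.21 -0.25  3.51]
-60 0.6 -0.1 [-1.6   0.12  1.1   0.43  1.21  0.31  3.78]
-30 0.5 -0.1 None
-30 0.55 -0.2 None
-30 0.6 -0.1 None
0 0.5 -0.1 None
0 0.55 -0.2 None
0 0.6 -0.1 None
30 0.5 -0.1 [ 0.95  0.46 -0.04  0.71 -1.7  -0.4   2.88]
30 0.55 -0.2 [ 1.    0.78 -0.22  0.45 -1.27 -0.63  2.47]
30 0.6 -0.1 [-1.    0.2   1.99  0.62  4.02  0.55  2.67]
60 0.5 -0.1 [ 0.58  0.5   0.2   0.26 -1.21  0.03  2.46]
60 0.55 -0.2 [ 0.62  0.74  0.03 -0.03 -0.97  0.02  2.19]
60 0.6 -0.1 [ 0.47  0.54  0.09  0.09 -1.24 -0.06  2.29]
```

The jaws closed on nothing (gap 0). Looking.

Run:
```python
from h import *
import cv2
effector.open_jaws()
manip.move_pose([.40,-.3,.3],down(0.))
o=[]
for n in("side","top"):
    im=viewer.get_image(n)[:,:,::-1]; cv2.imwrite(f"pics/raw_{n}2.png",im)
    o.append(cv2.resize(im[135:245,225:375],(800,587),interpolation=cv2.INTER_CUBIC))
cv2.imwrite("pics/both2.png",cv2.resize(np.vstack([x[:, :] for x in o]),None,fx=.51,fy=.51))
cv2.imwrite("pics/top2.png",o[1]);cv2.imwrite("pics/side2.png",o[0])
print(manip.current_clock(),manip.current_finger_gap())
```

```text
20.375 0.09185387869308279
```

View pics/both2.png

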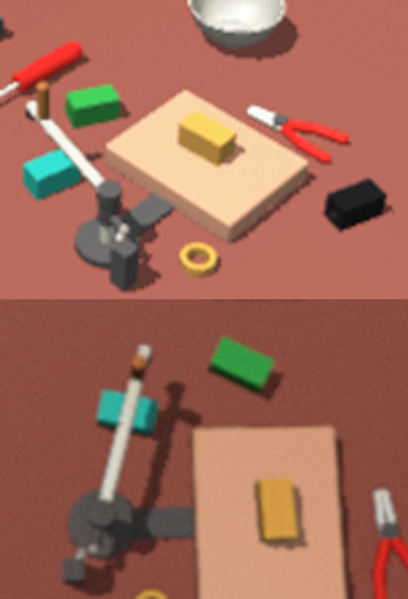

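The block is still on the brick, at half-scale top (278,508 of the stacked picture), almost where it was. I'll measure how far it shifted, to see whether the fingers touched it.

Run:
```python
from h import *
import cv2
np.set_printoptions(precision=4,suppress=True,linewidth=160)
for n in("top","side"):
  for i in(1,2):
    im=cv2.imread(f"pics/raw_{n}{i}.png"); hsv=cv2.cvtColor(im,cv2.COLOR_BGR2HSV)
    m=cv2.inRange(hsv,(14,130,(120 if n=="top" else 185)),(32,255,255))
    k,l,st,ce=cv2.connectedComponentsWithStats(m)
    w=(320,213) if n=="top" else (300,185)
    j=min(range(1,k),key=lambda j:np.hypot(*(ce[j]-w))+(1e3 if st[j,4]<40 else 0))
    r=cv2.minAreaRect(np.argwhere(l==j)[:,::-1].astype(np.float32))
    print(n,i,ce[j],st[j],r,onz(n,ce[j],.06))
```

```text
top 1 [326.4829 211.6511] [319 200  16  24 321] ((326.52459716796875, 211.77052307128906), (23.35822105407715, 14.123574256896973), 84.80557250976562) [ 0.5237 -0.0953  0.06  ]
top 2 [326.3849 211.5773] [319 200  16  24 317] ((326.445556640625, 211.45545959472656), (22.686847686767578, 14.129528045654297), 84.2894058227539) [ 0.5239 -0.0951  0.06  ]
side 1 [301.084  182.2901] [291 177  21  12 131] ((301.117919921875, 182.28775024414062), (18.940073013305664, 7.576029300689697), 29.05460548400879) [ 0.5256 -0.0933  0.06  ]
side 2 [301.053  182.2424] [291 176  21  13 132] ((301.117919921875, 182.28775024414062), (18.940073013305664, 7.576029300689697), 29.05460548400879) [ 0.5258 -0.0934  0.06  ]
```

The shift was only about 0.2 mm. I'll repeat the descent and photograph it at the bottom, open and closed.

Run:
```python
from h import *
import cv2
np.set_printoptions(precision=3,suppress=True)
yaw=np.radians(3.2); c=[.524,-.0952]; q=down(yaw)
print("gap",manip.current_finger_gap(),manip.current_clock())
manip.move_pose([*c,.12],q); print("gap",manip.current_finger_gap())
manip.servo_line([*c,.036],q,.15)
print("gap",manip.current_finger_gap(),manip.current_force(),manip.current_tool_pos(),manip.current_tcp_rot(),q)
a=viewer.get_image("side")
effector.close(40)
print("gap",manip.current_finger_gap(),manip.current_gripper_force(),manip.current_force(),manip.current_clock())
b=viewer.get_image("side"); t=viewer.get_image("top")
f=lambda im,x,y:cv2.resize(im[y:y+90,x:x+65,::-1],None,fx=6,fy=6,interpolation=cv2.INTER_CUBIC)
cv2.imwrite("pics/grasp3.png",np.hstack([f(a,270,130),f(b,270,130)]))
cv2.imwrite("pics/raw_top3.png",t[:,:,::-1])
```

```text
gap 0.09185387869308279 20.375
gap 0.09156016622716265
gap 0.09181130443039395 [0.612 0.504 0.088] [ 0.525 -0.095  0.037] [1.    0.028 0.001 0.   ] [1.    0.028 0.    0.   ]
gap 0.00037102032483386413 0.903697432676438 [ 0.002 -0.032  1.614] 23.725
```

View pics/grasp3.png

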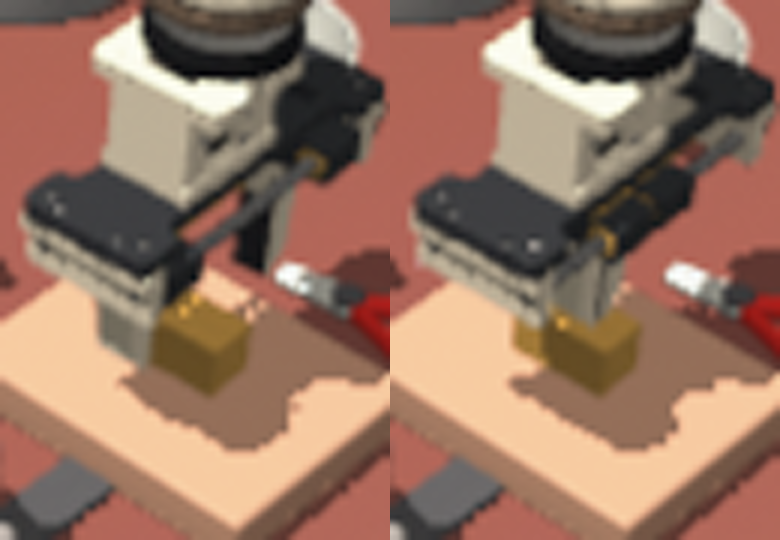

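The fingers shut just above the block's top face: the closed tips are at crop right (590,320) and the open left tip at (125,360). I'll compute the true tip height.

Run:
```python
from h import *
f=lambda u,v:((u+.5)/6-.5+270,(v+.5)/6-.5+130)
print("tip open px",f(125,360),"closed",f(590-390,318))
for z in(.03,.036,.045,.05,.055,.06,.065): print(z,"open L finger",proj("side",[.524,-.095+.055,z]),proj("side",[.515,-.095+.046,z]),"closed",proj("side",[.515,-.095,z]), proj("side",[.515,-.085,z]))
```

```text
tip open px (290.4166666666667, 189.58333333333334) closed (302.9166666666667, 182.58333333333334)
0.03 open L finger [288.76313263 198.48657111] [293.09042223 198.54306453] closed [303.30545505 191.28602013] [301.11629043 192.84126378]
0.036 open L finger [288.89306433 196.98575581] [293.23312318 197.04254399] closed [303.47519575 189.79161904] [301.28032822 191.34548615]
0.045 open L finger [289.08940745 194.71783544] [293.44876208 194.77507046] closed [303.73166077 187.53369505] [301.52818371 189.08541749]
0.05 open L finger [289.19924395 193.44913592] [293.56939278 193.50662167] closed [303.875112   186.27074702] [301.66682301 187.82123583]
0.055 open L finger [289.30962625 192.17413189] [293.69062287 192.23187015] closed [304.019263   185.00163826] [301.80614131 186.55086283]
0.06 open L finger [289.42055843 190.89277624] [293.81245683 190.95076882] closed [304.1641189  183.72632358] [301.94614359 185.2742529 ]
0.065 open L finger [289.53204462 189.6050214 ] [293.9348992  189.66327011] closed [304.30968487 182.44475736] [302.08683491 183.99135998]
```

Run:
```python
from h import *
np.set_printoptions(precision=3,suppress=True)
import cv2
yaw=np.radians(3.2); c=[.524,-.0952]; q=down(yaw)
print(manip.grip_depth)
manip.servo_line([*c,.045],q,.15)
effector.open_jaws()
manip.servo_line([*c,.030],q,.15)
for z in(.023,.018,.014,.011):
    manip.servo_line([*c,z],q,.05); F=manip.current_force(); print(z,F,manip.current_tool_pos()[2])
    if F[2]>4: manip.servo_line([*c,z+.004],q,.05); break
effector.close(40); manip.sleep(.1)
g=manip.current_finger_gap()
print("gap",g,manip.current_gripper_force(),manip.current_force(),manip.current_clock())
im=viewer.get_image("side")[130:220,270:335,::-1]
if g>.02:
    p=manip.current_tool_pos(); manip.servo_line([*c,.06],q,.08); print(manip.current_finger_gap(),manip.current_force())
    manip.servo_line([*c,.30],q,.2)
print("gap",manip.current_finger_gap(),manip.current_gripper_force(),manip.current_force(),manip.current_clock())
b=viewer.get_image("side")[60:150,270:335,::-1]
cv2.imwrite("pics/grasp4.png",np.hstack([cv2.resize(x,None,fx=6,fy=6,interpolation=cv2.INTER_CUBIC) for x in(im,b)]))
```

```text
0.0188
0.023 [ 0.111  0.222 -0.189] 0.022868305102101992
0.018 [-0.35  -0.721  0.388] 0.017754721772237685
0.014 [-0.201  0.714  0.416] 0.013753079505779434
0.011 [-0.147  0.326  0.477] 0.010820372966883124
gap 0.029968965555922426 39.90523774176836 [-1.04   0.712  0.766] 27.9083
0.02986222148460135 [ 0.896  0.381 -3.438]
gap 0.0294641985940474 39.907997120171785 [ 0.622  0.65  -3.448] 30.0667
```

View pics/grasp4.png

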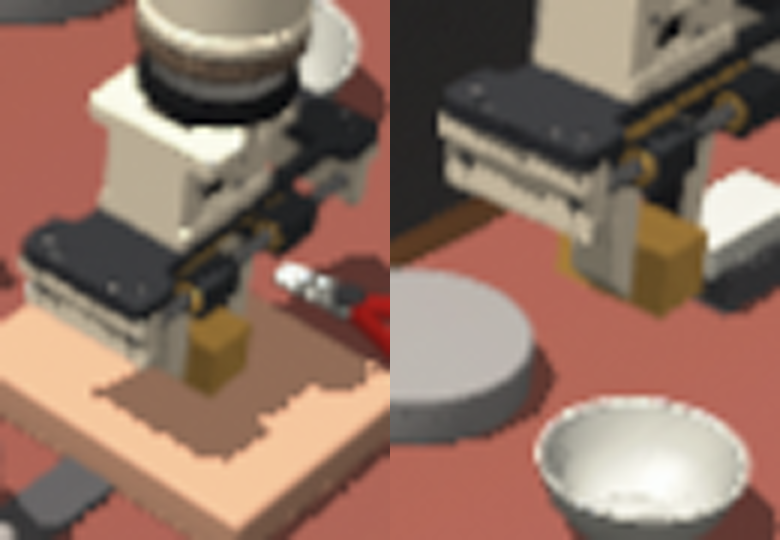

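The block is held: gap 29.5 mm, weight 3.4 N. Now turn it slowly to hole up.

Run:
```python
from h import *
import cv2
np.set_printoptions(precision=3,suppress=True)
Q=(R.from_euler('z',np.pi/3)*R.from_euler('y',-np.pi/2)*R.from_euler('x',np.pi)).as_quat()
p0=manip.current_tool_pos(); p=[.5,-.1,.38]; d=np.linalg.norm(p-np.array(p0))
try: manip.servo_line(p,Q,d/4.)
except manip.PlanningError as e: print("line",e); manip.move_pose([.5,-.1,.38],Q)
manip.sleep(.3)
r=R.from_quat(manip.current_tcp_rot()); print(r.as_matrix(),manip.current_tool_pos(),manip.current_finger_gap(),manip.current_gripper_force(),manip.current_force(),manip.current_clock())
o=[]
for n in("side","top"):
    im=viewer.get_image(n); x,y=proj(n,manip.current_tool_pos()).astype(int); print(x,y)
    x=min(max(x-32,0),447);y=min(max(y-45,0),294)
    o.append(cv2.resize(im[y:y+90,x:x+65,::-1],None,fx=6,fy=6,interpolation=cv2.INTER_CUBIC))
cv2.imwrite("pics/final5.png",np.hstack(o))
```

```text
[[ 0.     0.866  0.5  ]
 [ 0.    -0.5    0.866]
 [ 1.     0.    -0.   ]] [ 0.5  -0.1   0.38] 0.03002015289869264 39.9077891651541 [ 0.574  0.408 -3.65 ] 34.525
321 88
363 198
```

View pics/final5.png

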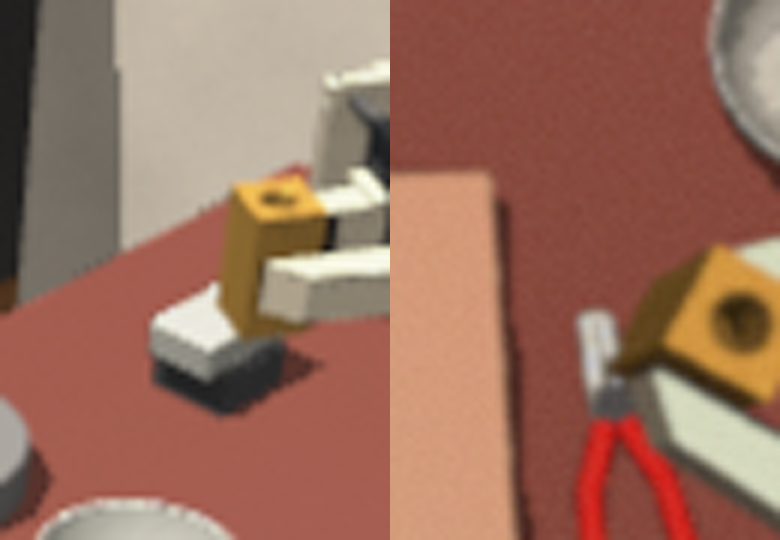

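The block is upright with its hole facing up: the hole shows in the side crop at (280,198) and the top crop at (742,322). It is held clear of everything, so I'm handing in.

```bash
python3 -c "
from bench import manip
print(max(abs(v) for v in manip.current_joint_velocities()),manip.current_clock()); print(manip.hand_in())"
```

```text
0.0021522211886521644 34.625
the job is handed in; nothing more can be done
None
```

I handed the job in at 34.6 s: the brace was swung out into its end detent (measured at about 1.65 rad), and the block is held still with its hole facing straight up, about 0.38 m above the bench and clear of everything. The first two closes missed above the block without moving it noticeably.

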